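Put the tank wagon away in its sliding-cover case

TASK

Slide back the cover of the wooden wagon case, take the tank wagon (the one with the round barrel) off the siding and stand it on its wheels on the floor of the case, then slide the cover fully shut over it.

Things in the scene. Friction and masses are not known exactly. Their poses are not given: they have to be found in the camera images.
- tank_center (a point): Loose model tank wagon, 116 x 30 mm, 42 mm tall, about 110 g: grey round barrel (30 mm dia, 96 mm long) on a black frame. Point: on the barrel's axis at mid-length, 23 mm above the wheels' underside; x along the wagon, z up. It stands on one of 3 tracks, 90 mm apart, rail tops 14 mm above the table; a box van and an open-topped wagon of like size and colour stand on the others.
- well (a point): Centre of the well's floor in the fixed wooden case (330 x 160 mm, sides 63 mm high). x runs along the case, away from the robot (yaw within 20 degrees), z up. The well, 150 (x) x 144 mm (y) inside, floor 6 mm above the table, 49 mm deep below the cover, is the end of the case nearer the robot; the far half has a fixed deck, over which the cover slides.
- cover (a joint): Sliding cover, in m: 0 = fully shut over the well (end stop), 0.155 = fully back over the deck (end stop), the whole well open. It opens along the case's +x, with about 2 N of friction, stays where left, may start up to 0.03 ajar. A wooden board 160 x 142 x 6 mm, its top 61 mm above the table.
- cover_handle (a point): Upright wooden bar on the middle of the cover, its handle: 12 mm thick along the sliding direction, 60 mm wide across it, 36 mm tall. Point: middle of the bar, 24 mm above the cover's top face, 12 mm below the bar's top. Axes as the well's; it moves with the cover and is right above the well's centre when shut.
There are look-alikes about, which are no part of the job. Leave any green look-alike of the part that bears tank_center alone.

How it is judged (in metres and radians):
On the way, in this order (a step that is already met when the one before it is completed fails the run):
1. the cover is slid back (value of joint cover above 0.1 m), for 0.2 s.
2. the tank wagon stands on its wheels on the floor of the well (x of tank_center in the frame of well between -0.062 and 0.062 m and y of tank_center in the frame of well between -0.06 and 0.06 m and z of tank_center in the frame of well between 0.013 and 0.033 m and angle between tank_center's own z axis and vertical below 0.17 rad), for 0.2 s.
At the end, for the whole second after the job is handed in: The tank wagon stands in the well: its centre within 62 mm along and 60 mm across the well's centre (anywhere inside it), 13 to 33 mm above the well's floor, upright within about 10 degrees; and the cover is shut to within 10 mm (all of step 2 and value of joint cover below 0.01 m); the robot touches nothing.
It also fails if it takes over 64 s, if anything falls off the work surface, if the arm or the gripper's body presses on something with over 40 N, if the wrist force passes 120 N, or if a joint passes its speed limit or range.

ROBOT

A 6-joint arm with a two-finger parallel gripper is mounted at the origin on the work surface. World frame = base frame: x ahead of the robot, y to its left, z up, the work surface at z = 0. Lengths are in m, angles in degrees, forces in N, time in s.
With the tool pointing down it reaches from about 0.35 to 0.875 m from the base axis. Payload 4.2 kg.
Tool frame: the origin (TCP) lies midway between the tips of the shut fingers; the grasp point (between the pads) lies 19 mm behind it; z points along the fingers, y is the direction in which the jaws open and shut (so a half turn about z gives the same grasp; the last joint's range is limited). The gripper opens to 87 mm and grips with 3 to 60 N. Pads are 19 mm wide; open, the fingers measure 117 mm over their backs; the gripper's body (75 mm by 190 mm) begins 51 mm behind the grasp point.
Start: joints at [-58.293, 22.042, 0.453, 0, -68.411, -14.817], TCP at [0.182, -0.598, 0.223] pointing down, gripper open.
Joint ranges: [-179.83, 179.83], [-69.29, 118.12], [-61.27, 80.66], [-181.25, 117.63], [-171.15, -9.14], [-177.46, 177.46]. Speed limits (degrees/s): [159.86, 159.86, 180, 180, 180, 180].

INTERFACE

Orientations are given as a 3x3 rotation matrix whose columns are the frame's x, y, z axes.
In Python, from station import r gives the robot as it stands.
- The arm moves only by the tool play_rows, never from a script. Its argument "commands" is a list that holds one entry, the list of rows, each a list of 7 numbers: the shift along the world's x, y, z in m, then the turn, a rotation vector about the world's x, y, z in rad, then the closure, from 0 (fully open) to 1 (shut). A call has 1 to 5 rows; each row is the pose to reach, as a shift and turn from the pose commanded when the call began; what a row does not reach only later rows make up. A row lasts 1/10 s, in which the tool goes at most 50 mm and 8.59 degrees, less where a joint would pass 70% of its speed; a pose out of reach is approached as far as the arm can. A call with a gripper value outside its range is refused whole. The fingers move at their own pace and stop on an object; the grip force is fixed at half the most. Time passes only in rows, so rows that repeat a pose let the fingers close. It gives the time, the measured TCP pose, the force and the opening at its end, in the units of the state.
- r.sense(): the state, without advancing time (a new reading comes with each control period).
- r.capture(name): name is "scene" or "top" or "wrist"; returns a dict with "image" (420x560x3 uint8, red, green, blue), "range_z" (420x560 float32, m along the optical axis (not along the pixel's ray), 0 where there is no reading), "intrinsics" (3x3 intrinsics, pixels), "extrinsics" (4x4, takes a point from camera to world coordinates); the wrist camera has in their place "mount" (4x4, takes a point from camera to tool coordinates, whose origin is the TCP and whose axes are the flange's). Camera axes: x right, y up, looking along -z (the intrinsics and any distortion apply to the point x, -y, -z); pixel columns grow to the right and rows downward; lengths in m; the calibration is good to about 2 mm. A picture is of the moment at which its call begins: read the wrist's pose just before it.
- r.finish_job(): hands the job in, once; it reports no verdict.
The state is a dict: "time_s": time; "joints": joint angles; "joint_velocities": joint speeds; "effort": joint torques, N m; "tcp_pos": TCP position; "ee_rot": TCP orientation; "wrist_force": force on the tool from outside, world axes, zero at the start; "moment": the same for the moment, N m; "gripper_width": opening from 0.0 (shut) to 1.0 (fully open).
Only numpy, scipy, OpenCV 4.12 (cv2) and the standard library are available. Lean on these libraries where they do the work, as an engineer would, in place of code of your own. Each camera call takes 0.05 s, during which the arm holds its last target. There are 200 camera calls.

## Working session

There is one attempt and no reset: what is moved stays moved. The work goes in short steps, Python scripts to look and compute and a tool call to move; the robot and the scene stay as the last step left them, time stands still between calls to the robot, and variables do not carry over. Pictures are saved under pics/ and viewed, about 8 in all and at most 12, crops included, and the job is handed in when it is done.

Besides the shell and the picture viewer there is one more tool, called after ">>>" in YAML: its name, and indented under it one key for each argument. play_rows: Moves the arm, as the interface text tells. Its arguments: {"type":"object","properties":{"commands":{"type":"array","items":{"type":"array","items":{"type":"array","items":{"type":"number"}}}}},"required":["commands"]}

```bash
mkdir -p pics; ls
cat > h.py <<'E'
import numpy as np, cv2
from station import r
def cap(n, name=None):
    s=r.sense(); c=r.capture(n)
    if name: cv2.imwrite('pics/'+name, c['image'][:,:,::-1])
    if 'extrinsics' in c: T=np.array(c['extrinsics'])
    else:
        W=np.eye(4); W[:3,:3]=np.array(s['ee_rot']); W[:3,3]=s['tcp_pos']; T=W@np.array(c['mount'])
    K=np.array(c['intrinsics']); z=c['range_z']
    v,u=np.mgrid[0:z.shape[0],0:z.shape[1]]
    P=np.stack([(u-K[0,2])/K[0,0]*z, -(v-K[1,2])/K[1,1]*z, -z],-1)@T[:3,:3].T+T[:3,3]
    P[z==0]=np.nan
    return c['image'],P,T,K
E
python3 - <<'E'
from h import *
print(r.sense())
for n in('scene','top'):
    im,P,T,K=cap(n,n+'.png'); print(T,K); np.savez(n,im=im,P=P)
E
```

```text
pics
{'time_s': 0.0, 'joints': array([-5.82931897e+01,  2.20922985e+01,  3.78635937e-01, -2.79635779e-02,
       -6.84114481e+01, -1.48175933e+01]), 'joint_velocities': array([-0.09386277,  0.04182925,  0.07734803, -0.07499555, -0.01332014,
       -0.02277815]), 'effort': array([ 2.60190798e-03, -3.90662313e+01,  1.87403816e+01,  4.21991318e+00,
        1.08606354e-02, -1.73284743e-04]), 'tcp_pos': array([ 0.18142105, -0.59745221,  0.22143826]), 'ee_rot': array([[-9.56920530e-01, -2.90348961e-01, -7.61528814e-04],
       [-2.90349935e-01,  9.56918242e-01,  2.09616820e-03],
       [ 1.20100556e-04,  2.22697622e-03, -9.99997513e-01]]), 'wrist_force': array([ 0.03111419, -0.19289428, -0.08476311]), 'moment': array([ 0.01695059, -0.00101063, -0.02322978]), 'gripper_width': 1.002925130262671}
[[-0.1054061  -0.82559035  0.55433755  1.05264036]
 [ 0.99438273 -0.08211306  0.06678648  0.22354804]
 [-0.00961993  0.55826339  0.82960801  0.97119169]
 [ 0.          0.          0.          1.        ]] [[391.21358448   0.         284.27856705]
 [  0.         391.21358448 208.85923455]
 [  0.           0.           1.        ]]
[[ 0.00103581  0.98281695 -0.18457996  0.31383418]
 [-0.99946563  0.00704783  0.03191827  0.14723766]
 [ 0.0326707   0.18444826  0.98229907  0.98591738]
 [ 0.          0.          0.          1.        ]] [[399.60729344   0.         282.03572953]
 [  0.         399.60729344 204.02875277]
 [  0.           0.           1.        ]]
```

View pics/top.png

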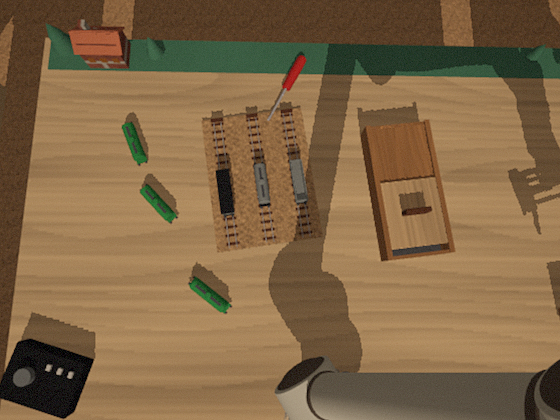

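View pics/scene.png

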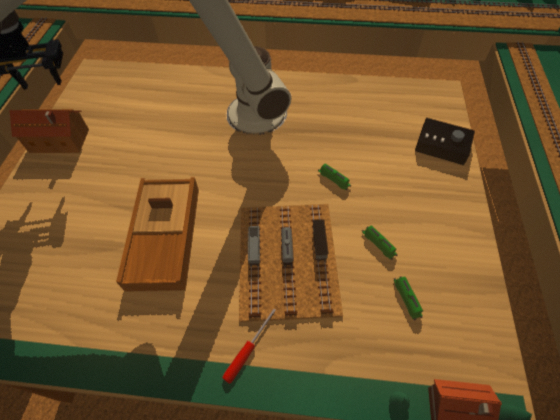

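The top view shows a siding with three wagons: (225,190), (262,185) and (298,180). The case is at (365–455, 120–260) with its handle at (415,208), and the green look-alikes are off to the left. The middle wagon is probably the tank, so I'll check with range data and a crop.

Run:
```python
from h import *
d=np.load('top.npz'); P=d['P']; im=d['im']
cv2.imwrite('pics/c.png', np.hstack([cv2.resize(im[150:225,205:325],None,fx=4,fy=4,interpolation=2)[:,:,::-1], cv2.resize(np.load('scene.npz')['im'][210:285,235:340],None,fx=3,fy=4,interpolation=2)[:,:,::-1]]))
def rect(m,n):
    q=P[m][:,:2].astype(np.float32); (c,s,a)=cv2.minAreaRect(q*1000); print(n,m.sum(),np.round(c,1),np.round(s,1),round(a,1),'zmax %.3f'%np.nanmax(P[m][:,2]), 'zmed %.3f'%np.median(P[m][:,2]))
    b=cv2.boxPoints((c,s,a)); print(np.round(b).tolist())
Z=P[...,2]
win=np.zeros(Z.shape,bool); win[140:230,205:320]=1
m=win&(Z>0.028)
n,l,st,_=cv2.connectedComponentsWithStats(m.astype(np.uint8))
for i in range(1,n):
    if st[i,4]>80:
        rect(l==i,('wagon',st[i].tolist()))
        # cross-profile by height
        print('  col prof', np.round([np.nanmedian(P[185,c,2]) for c in range(st[i,0],st[i,0]+st[i,2])],3))
        q=P[l==i]; print('  hist z',np.histogram(q[:,2],bins=np.arange(.028,.072,.004))[0])
win[:]=0; win[100:270,350:465]=1
rect(win&(Z>0.045)&(Z<0.075),'case'); rect(win&(Z>0.085),'handle top')
rect(win&(Z>0.056)&(Z<0.0615),'coverish')
c=win&(Z>0.085); print(np.median(P[c],0))
for rr in range(225,262,3): print(rr,np.round(P[rr,424],3))
```

```text
('wagon', [290, 159, 19, 45, 471]) 471 [549.8  75.9] [105.5  31.4] 8.0 zmax 0.050 zmed 0.032
[[495.0, 84.0], [500.0, 53.0], [604.0, 68.0], [600.0, 99.0]]
  col prof [0.014 0.009 0.012 0.044 0.045 0.03  0.032 0.029 0.03  0.031 0.028 0.03
 0.028 0.027 0.034 0.046 0.01  0.009 0.009]
  hist z [249  38  19  38 113  14   0   0   0   0]
('wagon', [254, 164, 17, 42, 479]) 479 [540.2 165.4] [97.9 29. ] 8.7 zmax 0.059 zmed 0.049
[[490.0, 172.0], [494.0, 144.0], [591.0, 158.0], [586.0, 187.0]]
  col prof [0.011 0.013 0.041 0.046 0.05  0.05  0.052 0.051 0.054 0.052 0.052 0.049
 0.049 0.043 0.041 0.012 0.011]
  hist z [  4   4  10  58 116 181  91  15   0   0]
('wagon', [216, 169, 19, 47, 624]) 624 [518.8 253.3] [109.1  32.2] 8.7 zmax 0.062 zmed 0.056
[[462.0, 261.0], [467.0, 229.0], [575.0, 246.0], [570.0, 277.0]]
  col prof [0.012 0.009 0.056 0.054 0.055 0.057 0.059 0.056 0.055 0.057 0.057 0.053
 0.055 0.055 0.056 0.028 0.011 0.009 0.012]
  hist z [  8   2   9   4   2   3 285 305   6   0]
case 8565 [ 530.3 -188.2] [330.7 163.5] 7.0 zmax 0.075 zmed 0.060
[[356.0, -127.0], [376.0, -289.0], [704.0, -249.0], [685.0, -87.0]]
handle top 152 [ 469.2 -195.1] [12.2 59.8] 7.4 zmax 0.102 zmed 0.097
[[459.0, -166.0], [467.0, -226.0], [479.0, -224.0], [471.0, -165.0]]
coverish 2753 [ 529.1 -188.5] [328.  163.3] 7.0 zmax 0.061 zmed 0.060
[[356.0, -128.0], [376.0, -290.0], [702.0, -250.0], [682.0, -88.0]]
[ 0.46852563 -0.19255663  0.09681465]
225 [ 0.44  -0.218  0.062]
228 [ 0.432 -0.217  0.062]
231 [ 0.425 -0.217  0.061]
234 [ 0.418 -0.216  0.063]
237 [ 0.411 -0.216  0.061]
240 [ 0.404 -0.214  0.065]
243 [ 0.397 -0.215  0.062]
246 [ 0.395 -0.236  0.007]
249 [ 0.387 -0.235  0.008]
252 [ 0.38  -0.235  0.008]
255 [ 0.369 -0.215  0.059]
258 [ 0.365 -0.236  0.002]
261 [ 0.358 -0.236  0.002]
```

View pics/c.png

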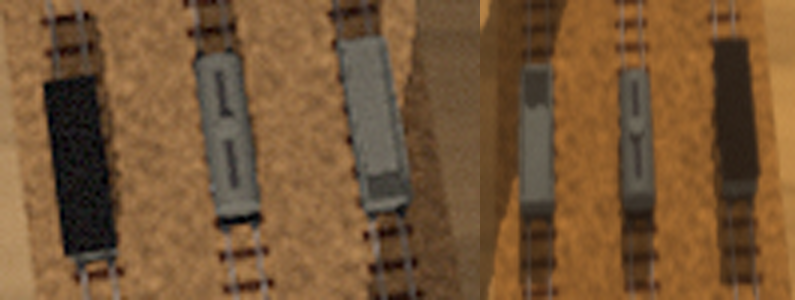

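The middle wagon is the tank, with a rounded top profile and a black frame end. Its centre is about (0.540, 0.166) and its yaw about 8.5°. The case yaw is 7°, and the well centre is about (0.449, -0.198). The handle is at (0.469, -0.195), so the cover is about 20 mm ajar. I'll go behind the handle and push it with the fingers almost shut.

>>> play_rows:
  commands:
    - [[0.026, 0.04, 0, 0, 0, -0.04, 0.77], [0.052, 0.08, 0, 0, 0, -0.08, 0.77], [0.078, 0.12, 0, 0, 0, -0.12, 0.77], [0.104, 0.16, 0, 0, 0, -0.173, 0.77], [0.13, 0.2, 0, 0, 0, -0.173, 0.77]]

```text
time_s: 0.6
tcp_pos: [0.3121, -0.3962, 0.2222]
ee_rot: [[-0.993, -0.12, -0.0], [-0.12, 0.993, 0.001], [0.0, 0.001, -1.0]]
wrist_force: [0.2, 0.4, -0.1]
gripper_width: 0.628
```

>>> play_rows:
  commands:
    - [[0.026, 0.04, 0, 0, 0, 0, 0.77], [0.052, 0.08, 0, 0, 0, 0, 0.77], [0.078, 0.12, 0, 0, 0, 0, 0.77], [0.104, 0.16, 0, 0, 0, 0, 0.77], [0.127, 0.199, 0, 0, 0, 0, 0.77]]

```text
time_s: 1.1
tcp_pos: [0.4393, -0.197, 0.2224]
ee_rot: [[-0.993, -0.122, -0.0], [-0.122, 0.993, 0.0], [0.0, 0.0, -1.0]]
wrist_force: [0.4, 0.2, -0.2]
gripper_width: 0.248
```

>>> play_rows:
  commands:
    - [[0, 0, -0.03, 0, 0, 0, 0.77], [0, 0, -0.06, 0, 0, 0, 0.77], [0, 0, -0.09, 0, 0, 0, 0.77], [0, 0, -0.09, 0, 0, 0, 0.77], [0, 0, -0.09, 0, 0, 0, 0.77]]

```text
time_s: 1.6
tcp_pos: [0.4387, -0.1992, 0.1328]
ee_rot: [[-0.993, -0.122, -0.001], [-0.122, 0.993, -0.001], [0.001, -0.0, -1.0]]
wrist_force: [-0.9, 0.2, 0.1]
gripper_width: 0.233
```

Run:
```python
from h import *
s=r.sense(); print(s['time_s'],s['tcp_pos'],s['ee_rot'],s['wrist_force'],s['gripper_width'])
im,P,T,K=cap('top','t2.png')
cv2.imwrite('pics/t2c.png',cv2.resize(im[90:300,330:480],None,fx=3,fy=2.8)[:,:,::-1])
m=np.zeros(P.shape[:2],bool); 
cv2.imwrite('pics/w2.png',cap('wrist')[0][:,:,::-1])
```

```text
1.6 [ 0.43873051 -0.1992065   0.13278324] [[-9.92530749e-01 -1.21991020e-01 -9.50015387e-04]
 [-1.21990585e-01  9.92531130e-01 -5.03010591e-04]
 [ 1.00428262e-03 -3.83360546e-04 -9.99999422e-01]] [-0.90027696  0.20997206  0.05002278] 0.23292452672289357
```

View pics/w2.png

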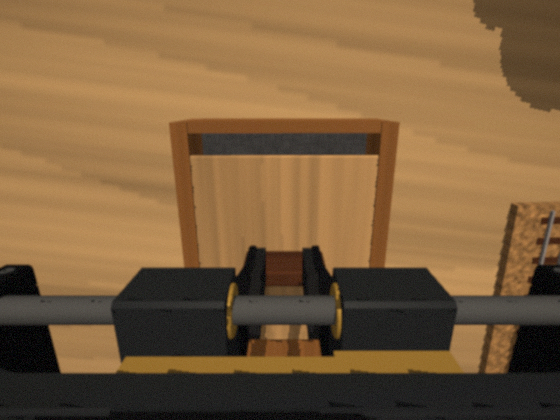

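The wrist view (up = -x) shows the fingertips at (255–315, 250–330), a brown patch between them at (285,265) and another at (285,350). I'll check with range data which one is the bar.

Run:
```python
from h import *
im,P,T,K=cap('wrist'); print(T[:3,3])
for v in range(225,372,7): print(v,np.round(P[v,285],3),im[v,285])
```

```text
[ 0.35670045 -0.20996449  0.29633216]
225 [ 0.446 -0.198  0.061] [179 130  80]
232 [ 0.452 -0.197  0.062] [177 129  79]
239 [ 0.458 -0.196  0.061] [175 129  80]
246 [ 0.464 -0.196  0.061] [176 130  80]
253 [ 0.466 -0.195  0.069] [66 37 27]
260 [ 0.466 -0.196  0.081] [80 48 29]
267 [ 0.466 -0.196  0.092] [72 40 13]
274 [ 0.469 -0.195  0.097] [72 38 20]
281 [ 0.474 -0.195  0.097] [70 39 25]
288 [ 0.502 -0.191  0.06 ] [97 72 44]
295 [ 0.409 -0.203  0.215] [76 62 46]
302 [ 0.408 -0.203  0.22 ] [83 82 74]
309 [ 0.409 -0.203  0.221] [84 79 74]
316 [ 0.411 -0.203  0.221] [79 75 69]
323 [ 0.413 -0.203  0.223] [55 54 45]
330 [ 0.543 -0.186  0.061] [159 116  71]
337 [ 0.549 -0.185  0.062] [157 113  68]
344 [ 0.563 -0.183  0.055] [111  67  32]
351 [ 0.572 -0.182  0.054] [125  74  37]
358 [ 0.418 -0.202  0.23 ] [151 111  44]
365 [ 0.417 -0.202  0.233] [151 112  49]
```

The bar's near face is at x≈0.466, so the fingers are behind it as planned. Next I descend and push along the 7° direction.

>>> play_rows:
  commands:
    - [[0, 0, -0.03, 0, 0, 0, 0.77], [0, 0, -0.06, 0, 0, 0, 0.77], [0, 0, -0.06, 0, 0, 0, 0.77], [0.01, 0.0012, -0.06, 0, 0, 0, 0.77], [0.02, 0.0025, -0.06, 0, 0, 0, 0.77]]

```text
time_s: 2.25
tcp_pos: [0.4599, -0.1969, 0.0744]
ee_rot: [[-0.993, -0.122, 0.002], [-0.122, 0.993, -0.001], [-0.002, -0.001, -1.0]]
wrist_force: [-2.6, -2.9, 1.8]
gripper_width: 0.23
```

>>> play_rows:
  commands:
    - [[0.015, 0.0018, 0, 0, 0, 0, 0.77], [0.03, 0.0037, 0, 0, 0, 0, 0.77], [0.045, 0.0055, 0, 0, 0, 0, 0.77], [0.06, 0.0074, 0, 0, 0, 0, 0.77], [0.075, 0.0092, 0, 0, 0, 0, 0.77]]

```text
time_s: 2.75
tcp_pos: [0.5347, -0.1875, 0.0743]
ee_rot: [[-0.993, -0.122, 0.0], [-0.122, 0.993, -0.001], [-0.0, -0.001, -1.0]]
wrist_force: [-3.1, -0.6, 1.4]
gripper_width: 0.227
```

>>> play_rows:
  commands:
    - [[0.012, 0.0015, 0, 0, 0, 0, 0.77], [0.024, 0.003, 0, 0, 0, 0, 0.77], [0.034, 0.0042, 0, 0, 0, 0, 0.77], [0.042, 0.0052, 0, 0, 0, 0, 0.77], [0.046, 0.0056, 0, 0, 0, 0, 0.77]]

```text
time_s: 3.25
tcp_pos: [0.5806, -0.1815, 0.0726]
ee_rot: [[-0.993, -0.122, 0.001], [-0.122, 0.993, -0.0], [-0.001, -0.0, -1.0]]
wrist_force: [-2.6, -0.6, 1.9]
gripper_width: 0.231
```

>>> play_rows:
  commands:
    - [[0.002, 0.0002, 0, 0, 0, 0, 0.77], [0.004, 0.0005, 0, 0, 0, 0, 0.77], [0.006, 0.0007, 0, 0, 0, 0, 0.77], [0.008, 0.001, 0, 0, 0, 0, 0.77], [0.008, 0.001, 0, 0, 0, 0, 0.77]]

```text
time_s: 3.75
tcp_pos: [0.5871, -0.1807, 0.0724]
ee_rot: [[-0.993, -0.121, -0.001], [-0.121, 0.993, 0.0], [0.001, 0.0, -1.0]]
wrist_force: [-2.4, 0.1, 1.7]
gripper_width: 0.233
```

>>> play_rows:
  commands:
    - [[0.002, 0.0002, 0, 0, 0, 0, 0.77], [0.004, 0.0005, 0, 0, 0, 0, 0.77], [0.006, 0.0007, 0, 0, 0, 0, 0.77], [0.006, 0.0007, 0, 0, 0, 0, 0.77], [0.006, 0.0007, 0, 0, 0, 0, 0.77]]

```text
time_s: 4.25
tcp_pos: [0.5871, -0.1807, 0.0724]
ee_rot: [[-0.993, -0.12, -0.014], [-0.12, 0.993, 0.0], [0.014, 0.002, -1.0]]
wrist_force: [-15.3, -1.6, 10.2]
gripper_width: 0.229
```

The cover has reached the end stop: force rose to 15 N with no more motion. I'll back off, rise and go over the tank wagon.

>>> play_rows:
  commands:
    - [[-0.03, -0.0035, 0, 0, 0, 0, 0.77], [-0.03, -0.0035, 0.045, 0, 0, 0, 0.77], [-0.03, -0.0035, 0.09, 0, 0, 0, 0.77], [-0.03, 0.03, 0.12, 0, 0, 0, 0.4], [-0.035, 0.075, 0.13, 0, 0, 0.026, 0.4]]

```text
time_s: 4.75
tcp_pos: [0.5623, -0.1054, 0.2072]
ee_rot: [[-0.989, -0.145, 0.012], [-0.145, 0.989, -0.0], [-0.012, -0.002, -1.0]]
wrist_force: [0.4, 0.8, -0.7]
gripper_width: 0.338
```

>>> play_rows:
  commands:
    - [[-0.005, 0.045, 0, 0, 0, 0, 0.4], [-0.01, 0.09, 0, 0, 0, 0, 0.4], [-0.015, 0.135, 0, 0, 0, 0, 0.4], [-0.019, 0.18, 0, 0, 0, 0, 0.4], [-0.019, 0.225, 0, 0, 0, 0, 0.4]]

```text
time_s: 5.25
tcp_pos: [0.54, 0.1225, 0.2033]
ee_rot: [[-0.989, -0.148, 0.004], [-0.148, 0.989, 0.002], [-0.004, 0.002, -1.0]]
wrist_force: [0.8, -0.5, 0.3]
gripper_width: 0.595
```

>>> play_rows:
  commands:
    - [[0, 0.03, -0.02, 0, 0, 0, 0.4], [0, 0.045, -0.05, 0, 0, 0, 0.4], [0, 0.045, -0.08, 0, 0, 0, 0.4], [0, 0.045, -0.09, 0, 0, 0, 0.4], [0, 0.045, -0.09, 0, 0, 0, 0.4]]

```text
time_s: 5.75
tcp_pos: [0.5394, 0.1649, 0.1114]
ee_rot: [[-0.989, -0.147, -0.001], [-0.147, 0.989, -0.001], [0.002, -0.001, -1.0]]
wrist_force: [0.9, -0.6, 1.3]
gripper_width: 0.603
```

Run:
```python
from h import *
s=r.sense(); print(s['time_s'],s['tcp_pos'],s['ee_rot'][:,1],s['wrist_force'],s['gripper_width'])
im,P,T,K=cap('wrist','w3.png'); np.savez('w3',im=im,P=P)
X,Y,Z=P[...,0],P[...,1],P[...,2]
m=(X>.45)&(X<.63)&(abs(Y-.166)<.035)&(Z>.034)&(Z<.065)
q=P[m]; print(len(q)); print(cv2.minAreaRect((q[:,:2]*1000).astype(np.float32)))
# axis: per x slice of y extents & z max
for x in np.arange(.47,.61,.01):
    k=q[abs(q[:,0]-x)<.005]
    if len(k)>5: print(round(x,3),len(k),np.round(np.percentile(k[:,1],[1,99]),4),np.percentile(k[:,2],98).round(3))
```

```text
5.75 [0.53944519 0.16486229 0.11139626] [-1.47302031e-01  9.89091194e-01 -8.49573280e-04] [ 0.87343673 -0.64387762  1.27014919] 0.6034778677721906
4659
((544.8328857421875, 165.8212432861328), (96.435302734375, 29.255767822265625), 8.79770278930664)
0.5 565 [0.1454 0.1736] 0.053
0.51 554 [0.1462 0.1749] 0.054
0.52 528 [0.1476 0.1763] 0.054
0.53 513 [0.1488 0.1779] 0.054
0.54 528 [0.151  0.1796] 0.057
0.55 430 [0.1523 0.1814] 0.057
0.56 457 [0.1536 0.1827] 0.054
0.57 442 [0.1548 0.1837] 0.054
0.58 399 [0.1571 0.1854] 0.054
0.59 243 [0.1582 0.1863] 0.053
```

View pics/w3.png

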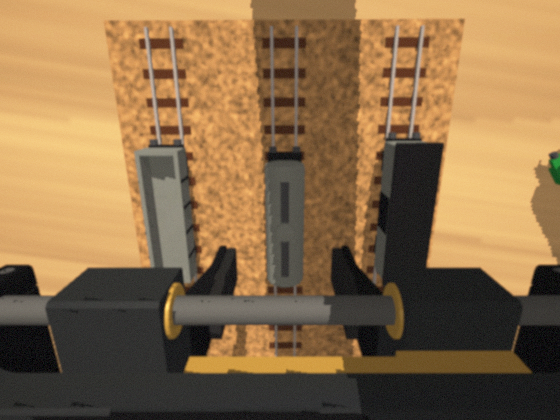

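The view shows the round-barrelled wagon at (285,220) centred between the fingers, with both neighbours clear of them. It measures (0.543, 0.166) with yaw 8.8°. I'll descend, grip and lift.

>>> play_rows:
  commands:
    - [[0.003, 0.001, -0.03, 0, 0, 0, 0.4], [0.003, 0.001, -0.06, 0, 0, 0.005, 0.4], [0.003, 0.001, -0.083, 0, 0, 0.005, 0.4], [0.003, 0.001, -0.093, 0, 0, 0.005, 0.4], [0.003, 0.001, -0.093, 0, 0, 0.005, 0.4]]

```text
time_s: 6.3
tcp_pos: [0.5432, 0.1658, 0.0197]
ee_rot: [[-0.988, -0.152, 0.0], [-0.152, 0.988, -0.0], [-0.0, -0.0, -1.0]]
wrist_force: [0.0, -0.4, 1.0]
gripper_width: 0.6
```

>>> play_rows:
  commands:
    - [[0, 0, 0, 0, 0, 0, 0.8], [0, 0, 0, 0, 0, 0, 0.8], [0, 0, 0, 0, 0, 0, 0.8], [0, 0, 0, 0, 0, 0, 0.8], [0, 0, 0, 0, 0, 0, 0.8]]

```text
time_s: 6.8
tcp_pos: [0.5432, 0.1663, 0.0205]
ee_rot: [[-0.988, -0.152, 0.001], [-0.152, 0.988, 0.001], [-0.002, 0.0, -1.0]]
wrist_force: [-1.1, 0.7, 4.3]
gripper_width: 0.337
```

Gripped at 29 mm opening. Lifting and carrying it over the well.

>>> play_rows:
  commands:
    - [[0, 0, 0.02, 0, 0, 0, 0.8], [0, 0, 0.05, 0, 0, 0, 0.8], [0, 0, 0.08, 0, 0, 0, 0.8], [0, 0, 0.11, 0, 0, 0, 0.8], [-0.004, -0.015, 0.13, 0, 0, 0, 0.8]]

```text
time_s: 7.3
tcp_pos: [0.5397, 0.1523, 0.1516]
ee_rot: [[-0.988, -0.154, 0.003], [-0.154, 0.988, 0.002], [-0.003, 0.001, -1.0]]
wrist_force: [0.2, -1.2, -1.2]
gripper_width: 0.339
```

>>> play_rows:
  commands:
    - [[-0.009, -0.035, 0, 0, 0, 0, 0.8], [-0.018, -0.07, 0, 0, 0, 0, 0.8], [-0.027, -0.105, 0, 0, 0, -0.01, 0.8], [-0.036, -0.14, 0, 0, 0, -0.02, 0.8], [-0.045, -0.175, 0, 0, 0, -0.031, 0.8]]

```text
time_s: 7.8
tcp_pos: [0.4926, -0.0253, 0.1494]
ee_rot: [[-0.993, -0.121, -0.001], [-0.121, 0.993, 0.0], [0.001, 0.0, -1.0]]
wrist_force: [0.1, 0.4, -1.1]
gripper_width: 0.332
```

>>> play_rows:
  commands:
    - [[-0.009, -0.035, 0, 0, 0, 0, 0.8], [-0.018, -0.07, 0, 0, 0, 0, 0.8], [-0.027, -0.105, 0, 0, 0, 0, 0.8], [-0.036, -0.14, 0, 0, 0, 0, 0.8], [-0.045, -0.174, 0, 0, 0, 0, 0.8]]

```text
time_s: 8.3
tcp_pos: [0.4477, -0.1992, 0.1493]
ee_rot: [[-0.993, -0.121, -0.0], [-0.121, 0.993, 0.0], [0.0, 0.0, -1.0]]
wrist_force: [0.3, -0.3, -0.9]
gripper_width: 0.338
```

>>> play_rows:
  commands:
    - [[0, 0, 0, 0, 0, 0, 0.8], [0, 0, 0, 0, 0, 0, 0.8], [0, 0, 0, 0, 0, 0, 0.8]]

```text
time_s: 8.6
tcp_pos: [0.4486, -0.1975, 0.1494]
ee_rot: [[-0.993, -0.122, -0.0], [-0.122, 0.993, 0.0], [0.0, 0.0, -1.0]]
wrist_force: [0.3, 0.4, -0.9]
gripper_width: 0.336
```

Run:
```python
from h import *
s=r.sense(); print(s['time_s'],s['tcp_pos'],s['ee_rot'][:,1],s['wrist_force'],s['gripper_width'])
im,P,T,K=cap('wrist','w4.png')
for v in range(60,290,10): print(v,np.round(P[v,285],3), np.round(P[v,200],3))
```

```text
8.6 [ 0.44861219 -0.19749498  0.14939969] [-1.21913025e-01  9.92540745e-01  2.89680916e-04] [ 0.32967954  0.40680576 -0.85690834] 0.33585134717121
60 [ 0.33  -0.211 -0.001] [ 0.339 -0.285  0.001]
70 [ 0.338 -0.21   0.001] [ 0.347 -0.285 -0.   ]
80 [ 0.346 -0.209  0.   ] [ 0.355 -0.284  0.001]
90 [ 0.354 -0.208  0.   ] [ 0.364 -0.284 -0.   ]
100 [ 0.363 -0.207  0.001] [ 0.372 -0.284  0.   ]
110 [ 0.371 -0.206  0.054] [ 0.378 -0.27   0.054]
120 [ 0.38  -0.205  0.006] [ 0.388 -0.278  0.02 ]
130 [ 0.389 -0.204  0.007] [ 0.397 -0.277  0.022]
140 [ 0.398 -0.203  0.008] [ 0.405 -0.276  0.025]
150 [ 0.407 -0.202  0.007] [ 0.413 -0.275  0.028]
160 [ 0.416 -0.2    0.007] [ 0.421 -0.274  0.03 ]
170 [ 0.397 -0.204  0.155] [ 0.43  -0.273  0.033]
180 [ 0.401 -0.203  0.156] [ 0.438 -0.272  0.035]
190 [ 0.402 -0.203  0.171] [ 0.446 -0.271  0.038]
200 [ 0.405 -0.203  0.18 ] [ 0.454 -0.27   0.04 ]
210 [ 0.409 -0.202  0.18 ] [ 0.463 -0.27   0.042]
220 [ 0.413 -0.202  0.182] [ 0.471 -0.268  0.045]
230 [ 0.417 -0.201  0.182] [ 0.473 -0.264  0.062]
240 [ 0.422 -0.201  0.183] [ 0.482 -0.264  0.063]
250 [ 0.426 -0.2    0.183] [ 0.49  -0.263  0.065]
260 [ 0.431 -0.199  0.182] [ 0.5   -0.263  0.064]
270 [ 0.436 -0.199  0.183] [ 0.415 -0.227  0.227]
280 [ 0.441 -0.198  0.182] [ 0.415 -0.226  0.232]
```

View pics/w4.png

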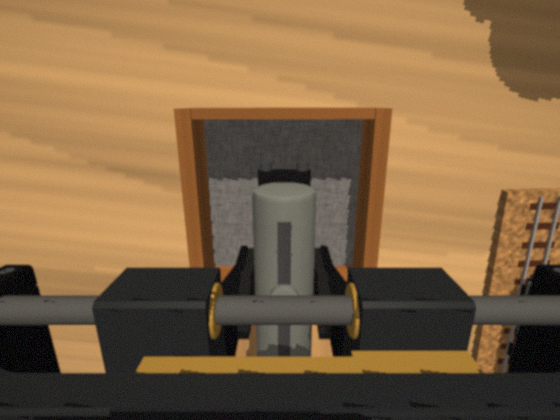

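The view shows the wagon hanging level over the open well. The barrel's near end is at (285,185), which puts its centre at about 0.449. Before lowering, I'll check where the cover edge is.

Run:
```python
from h import *
im,P,T,K=cap('wrist')
for v in range(240,280,4): print(v,np.round(P[v,346],3), np.round(P[v,365],3),im[v,346])
for n in('scene','top'):
    im,P,T,K=cap(n); X,Y,Z=P[...,0],P[...,1],P[...,2]
    m=(X>.56)&(X<.66)&(abs(Y+.18)<.05)&(Z>.088)&(Z<.105); print(n,m.sum(),np.median(P[m],0) if m.any() else '')
```

```text
240 [ 0.489 -0.129  0.008] [ 0.465 -0.128  0.064] [103  97  90]
244 [ 0.494 -0.128  0.008] [ 0.468 -0.127  0.064] [91 87 80]
248 [ 0.498 -0.127  0.007] [ 0.471 -0.127  0.065] [80 75 69]
252 [ 0.502 -0.126  0.008] [ 0.476 -0.125  0.064] [75 71 66]
256 [ 0.507 -0.125  0.007] [ 0.479 -0.125  0.064] [85 81 73]
260 [ 0.512 -0.125  0.008] [ 0.483 -0.124  0.063] [73 68 64]
264 [ 0.516 -0.124  0.007] [ 0.486 -0.123  0.064] [71 65 59]
268 [ 0.518 -0.124  0.013] [ 0.409 -0.178  0.225] [116  71  35]
272 [ 0.517 -0.126  0.023] [ 0.41  -0.179  0.228] [150  93  48]
276 [ 0.518 -0.128  0.031] [ 0.409 -0.18   0.231] [146  92  51]
scene 139 [ 0.60567607 -0.17506917  0.09705899]
top 0
```

The cover is fully back (handle at 0.606) and the far well wall is where expected. Lowering.

>>> play_rows:
  commands:
    - [[0, 0, -0.035, 0, 0, 0, 0.8], [0, 0, -0.07, 0, 0, 0, 0.8], [0, 0, -0.1, 0, 0, 0, 0.8], [0, 0, -0.12, 0, 0, 0, 0.8], [0, 0, -0.13, 0, 0, 0, 0.8]]

```text
time_s: 9.3
tcp_pos: [0.4477, -0.1973, 0.0178]
ee_rot: [[-0.992, -0.123, -0.003], [-0.123, 0.992, 0.0], [0.003, 0.001, -1.0]]
wrist_force: [-0.0, -0.1, -1.7]
gripper_width: 0.334
```

>>> play_rows:
  commands:
    - [[0, 0, -0.002, 0, 0, 0, 0.8], [0, 0, -0.004, 0, 0, 0, 0.8], [0, 0, -0.006, 0, 0, 0, 0.8], [0, 0, -0.006, 0, 0, 0, 0.8], [0, 0, -0.006, 0, 0, 0, 0.8]]

```text
time_s: 9.8
tcp_pos: [0.449, -0.1981, 0.0142]
ee_rot: [[-0.993, -0.122, 0.001], [-0.122, 0.993, -0.0], [-0.001, -0.0, -1.0]]
wrist_force: [-0.4, 0.0, -0.7]
gripper_width: 0.336
```

>>> play_rows:
  commands:
    - [[0, 0, -0.001, 0, 0, 0, 0.8], [0, 0, -0.002, 0, 0, 0, 0.8], [0, 0, -0.002, 0, 0, 0, 0.8], [0, 0, -0.002, 0, 0, 0, 0.8]]

```text
time_s: 10.2
tcp_pos: [0.4489, -0.1981, 0.0125]
ee_rot: [[-0.993, -0.122, 0.001], [-0.122, 0.993, -0.0], [-0.001, -0.0, -1.0]]
wrist_force: [-1.6, 1.5, 5.9]
gripper_width: 0.337
```

It's on the floor (+6 N). Releasing and rising.

>>> play_rows:
  commands:
    - [[0, 0, 0, 0, 0, 0, 0.6], [0, 0, 0, 0, 0, 0, 0.45], [0, 0, 0, 0, 0, 0, 0.4], [0, 0, 0, 0, 0, 0, 0.4], [0, 0, 0, 0, 0, 0, 0.4]]

```text
time_s: 10.7
tcp_pos: [0.4486, -0.198, 0.0114]
ee_rot: [[-0.993, -0.121, -0.0], [-0.121, 0.993, 0.0], [0.0, 0.0, -1.0]]
wrist_force: [0.1, -0.5, 0.8]
gripper_width: 0.587
```

>>> play_rows:
  commands:
    - [[0, 0, 0.015, 0, 0, 0, 0.4], [0, 0, 0.045, 0, 0, 0, 0.4], [0, 0, 0.085, 0, 0, 0, 0.4], [0, 0, 0.125, 0, 0, 0, 0.4], [0, 0, 0.15, 0, 0, 0, 0.77]]

```text
time_s: 11.2
tcp_pos: [0.4496, -0.1983, 0.1646]
ee_rot: [[-0.993, -0.122, 0.004], [-0.122, 0.993, -0.001], [-0.004, -0.001, -1.0]]
wrist_force: [0.8, -0.3, -0.3]
gripper_width: 0.563
```

>>> play_rows:
  commands:
    - [[0.045, 0.0055, 0, 0, 0, 0, 0.77], [0.09, 0.011, 0, 0, 0, 0, 0.77], [0.135, 0.0165, 0, 0, 0, 0, 0.77], [0.17, 0.021, 0, 0, 0, 0, 0.77], [0.195, 0.024, 0, 0, 0, 0, 0.77]]

```text
time_s: 11.7
tcp_pos: [0.6456, -0.1735, 0.1606]
ee_rot: [[-0.993, -0.122, -0.0], [-0.122, 0.993, 0.0], [0.0, 0.0, -1.0]]
wrist_force: [-0.2, 0.3, 0.1]
gripper_width: 0.243
```

Run:
```python
from h import *
s=r.sense(); print(s['time_s'],s['tcp_pos'],s['wrist_force'],s['gripper_width'])
im,P,T,K=cap('top')
X,Y,Z=P[...,0],P[...,1],P[...,2]
u,v=(X-.449)*.9925+(Y+.198)*.122, (Y+.198)*.9925-(X-.449)*.122
m=(abs(u)<.072)&(abs(v)<.055)&(Z>.03)&(Z<.058)
q=np.stack([u[m],v[m]],1).astype(np.float32)*1000; print(len(q),cv2.minAreaRect(q),np.percentile(Z[m],[50,95]))
ii=np.argwhere(m); 
for a in range(-60,61,15):
    k=m&(abs(u*1000-a)<6)
    if k.any(): print(a,k.sum(),np.percentile(v[k],[2,98]).round(4),np.percentile(Z[k],90).round(3))
cv2.imwrite('pics/t5.png',cv2.resize(im[90:300,330:480],None,fx=2.8,fy=2.8,interpolation=2)[:,:,::-1])
im,P,T,K=cap('scene'); X,Y,Z=P[...,0],P[...,1],P[...,2]
m=(X>.56)&(X<.62)&(abs(Y+.18)<.05)&(Z>.088)&(Z<.099); print(m.sum(),np.median(P[m],0))
```

```text
11.7 [ 0.64559752 -0.17349919  0.16061928] [-0.20888723  0.32140272  0.14444476] 0.24331092768649729Traceback (most recent call last):
  File "<stdin>", line 7, in <module>
    return _quantile_unchecked(
        a, q, axis, out, overwrite_input, method, keepdims, weights)
    return _ureduce(a,
                    func=_quantile_ureduce_func,
    ...<5 lines>...
                    overwrite_input=overwrite_input,
                    method=method)
    r = func(a, **kwargs)
    result = _quantile(arr,
                       quantiles=q,
    ...<2 lines>...
                       out=out,
                       weights=wgt)
    slices_having_nans = np.isnan(arr[-1, ...])
                                  ~~~^^^^^^^^^
IndexError: index -1 is out of bounds for axis 0 with size 0
```

The arm blocks the top view, so I'll use the wrist and scene cameras.

Run:
```python
from h import *
for n in('wrist','scene'):
    im,P,T,K=cap(n)
    X,Y,Z=P[...,0],P[...,1],P[...,2]
    u,v=(X-.449)*.9925+(Y+.198)*.122, (Y+.198)*.9925-(X-.449)*.122
    m=(abs(u)<.072)&(abs(v)<.055)&(Z>.03)&(Z<.058)
    print(n,m.sum())
    if m.any():
        q=np.stack([u[m],v[m]],1).astype(np.float32)*1000; print(cv2.minAreaRect(q),np.percentile(Z[m],[50,95]))
    for a in range(-60,61,15):
        k=m&(abs(u*1000-a)<6)
        if k.any(): print(a,k.sum(),np.percentile(v[k],[2,98]).round(4),np.percentile(Z[k],90).round(3))
    m=(X>.56)&(X<.62)&(abs(Y+.18)<.05)&(Z>.088)&(Z<.099); print('handle',m.sum(),np.median(P[m],0) if m.any() else '')
    cv2.imwrite(f'pics/{n}5.png',im[:,:,::-1])
```

```text
wrist 483
((45.90959930419922, -0.6519145965576172), (28.960777282714844, 8.244162559509277), 89.44389343261719) [0.03999047 0.04392916]
45 483 [-0.0143  0.0131] 0.043
handle 1531 [ 0.60431771 -0.17916658  0.09701948]
scene 132
((-22.518840789794922, 3.0185937881469727), (53.59053039550781, 28.027462005615234), 1.389578938484192) [0.04298051 0.0498407 ]
-45 18 [-0.0094  0.0163] 0.046
-30 31 [-0.0108  0.0162] 0.047
-15 35 [-0.0097  0.0171] 0.047
0 24 [-0.0063  0.0163] 0.051
handle 69 [ 0.60620865 -0.16810652  0.09646549]
```

View pics/wrist5.png

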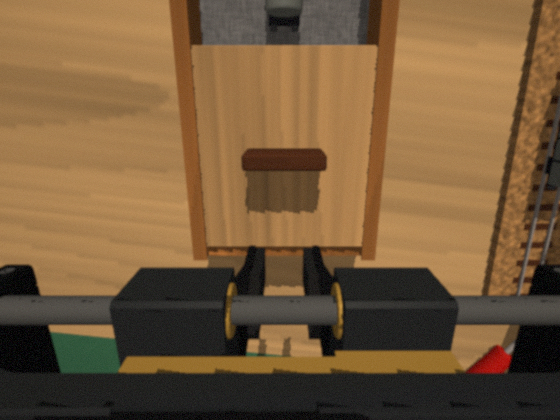

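The wagon stands upright in the well, end visible at (285,10), with its top at 0.044 and centred sideways. The cover is fully back with its handle at (285,160). I'll descend behind the handle and push it shut.

>>> play_rows:
  commands:
    - [[0, 0, -0.04, 0, 0, 0, 0.77], [0, 0, -0.075, 0, 0, 0, 0.77], [0, 0, -0.087, 0, 0, 0, 0.77], [0, 0, -0.087, 0, 0, 0, 0.77], [-0.015, -0.0018, -0.087, 0, 0, 0, 0.77]]

```text
time_s: 12.35
tcp_pos: [0.6306, -0.1762, 0.0761]
ee_rot: [[-0.992, -0.123, 0.003], [-0.123, 0.992, -0.001], [-0.003, -0.002, -1.0]]
wrist_force: [-0.1, 1.0, 0.1]
gripper_width: 0.23
```

>>> play_rows:
  commands:
    - [[-0.01, -0.0012, 0, 0, 0, 0, 0.77], [-0.022, -0.0027, 0, 0, 0, 0, 0.77], [-0.036, -0.0044, 0, 0, 0, 0, 0.77], [-0.051, -0.0063, 0, 0, 0, 0, 0.77], [-0.066, -0.0081, 0, 0, 0, 0, 0.77]]

```text
time_s: 12.85
tcp_pos: [0.5647, -0.1841, 0.0769]
ee_rot: [[-0.992, -0.122, 0.008], [-0.122, 0.992, -0.001], [-0.008, -0.002, -1.0]]
wrist_force: [3.8, -0.6, -2.0]
gripper_width: 0.226
```

>>> play_rows:
  commands:
    - [[-0.016, -0.002, 0, 0, 0, 0, 0.77], [-0.032, -0.0039, 0, 0, 0, 0, 0.77], [-0.048, -0.0059, 0, 0, 0, 0, 0.77], [-0.064, -0.0079, 0, 0, 0, 0, 0.77], [-0.08, -0.0098, 0, 0, 0, 0, 0.77]]

```text
time_s: 13.35
tcp_pos: [0.4849, -0.194, 0.0768]
ee_rot: [[-0.992, -0.122, 0.008], [-0.122, 0.992, -0.001], [-0.008, -0.002, -1.0]]
wrist_force: [3.4, 0.0, -3.5]
gripper_width: 0.227
```

>>> play_rows:
  commands:
    - [[-0.005, -0.0006, 0, 0, 0, 0, 0.77], [-0.01, -0.0012, 0, 0, 0, 0, 0.77], [-0.015, -0.0018, 0, 0, 0, 0, 0.77], [-0.018, -0.0022, 0, 0, 0, 0, 0.77], [-0.02, -0.0025, 0, 0, 0, 0, 0.77]]

```text
time_s: 13.85
tcp_pos: [0.4672, -0.1961, 0.0758]
ee_rot: [[-0.992, -0.122, 0.01], [-0.122, 0.992, -0.001], [-0.01, -0.002, -1.0]]
wrist_force: [10.2, 3.3, -2.1]
gripper_width: 0.228
```

>>> play_rows:
  commands:
    - [[-0.002, -0.0002, 0, 0, 0, 0, 0.77], [-0.004, -0.0005, 0, 0, 0, 0, 0.77], [-0.004, -0.0005, 0, 0, 0, 0, 0.77]]

```text
time_s: 14.15
tcp_pos: [0.4672, -0.1961, 0.0759]
ee_rot: [[-0.992, -0.123, 0.018], [-0.123, 0.992, -0.001], [-0.018, -0.003, -1.0]]
wrist_force: [15.2, 3.8, -7.4]
gripper_width: 0.229
```

The end stop is reached: 15 N with no motion. I'll back off, clear the case and check.

>>> play_rows:
  commands:
    - [[0.015, 0.0018, 0, 0, 0, 0, 0.77], [0.035, 0.0043, 0.01, 0, 0, 0, 0.77], [0.035, 0.0043, 0.055, 0, 0, 0, 0.77], [0.035, 0.0043, 0.1, 0, 0, 0, 0.77], [0.035, 0.05, 0.12, 0, 0, 0, 0.77]]

```text
time_s: 14.65
tcp_pos: [0.4946, -0.1494, 0.1976]
ee_rot: [[-0.993, -0.116, 0.003], [-0.116, 0.993, -0.002], [-0.003, -0.002, -1.0]]
wrist_force: [1.4, 1.9, 0.1]
gripper_width: 0.231
```

>>> play_rows:
  commands:
    - [[0, 0.045, 0, 0, 0, 0, 0.77], [0, 0.09, 0, 0, 0, 0, 0.77], [0, 0.135, 0, 0, 0, 0, 0.77], [0, 0.18, 0, 0, 0, 0, 0.77], [0, 0.225, 0, 0, 0, 0, 0.77]]

```text
time_s: 15.15
tcp_pos: [0.4919, 0.0794, 0.1938]
ee_rot: [[-0.993, -0.121, -0.003], [-0.121, 0.993, -0.001], [0.004, -0.001, -1.0]]
wrist_force: [1.0, -0.2, 0.5]
gripper_width: 0.235
```

>>> play_rows:
  commands:
    - [[0, 0.03, 0, 0, 0, 0, 0.77], [0, 0.03, 0, 0, 0, 0, 0.77], [0, 0.03, 0, 0, 0, 0, 0.77]]

```text
time_s: 15.45
tcp_pos: [0.4925, 0.1083, 0.1936]
ee_rot: [[-0.992, -0.123, -0.003], [-0.123, 0.992, -0.002], [0.003, -0.001, -1.0]]
wrist_force: [0.3, 0.2, 1.1]
gripper_width: 0.231
```

Run:
```python
from h import *
s=r.sense(); print(s['time_s'],s['tcp_pos'],s['wrist_force'])
im,P,T,K=cap('top','t6.png'); X,Y,Z=P[...,0],P[...,1],P[...,2]
m=(X>.4)&(X<.65)&(abs(Y+.19)<.06)&(Z>.085)&(Z<.105); q=P[m]
print(m.sum(), cv2.minAreaRect((q[:,:2]*1000).astype(np.float32)))
```

```text
15.45 [0.49245933 0.10826544 0.19362506] [0.25232847 0.18683184 1.06867565]
152 ((448.42437744140625, -197.251220703125), (12.16940975189209, 59.33143615722656), 6.962464332580566)
```

View pics/t6.png

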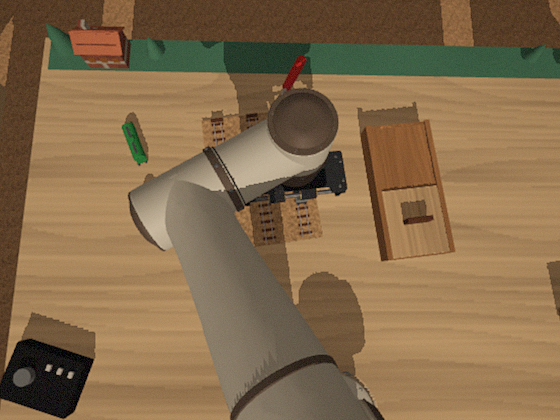

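The cover is shut: the board reaches the near wall at about (418,255), and the handle is at (0.448, -0.197), right above the well centre. The arm is clear, so I'm handing in.

```bash
python3 -c "
from station import r
print(r.finish_job())"
```

```text
the job is handed in; nothing more can be done
None
```

The tank wagon is in the case with the cover shut, and the job is handed in at about 15.5 s of the 64 s allowed. I pushed the cover back to its end stop, lifted the wagon off the middle track and set it on the well's floor. Then I pushed the cover to its shut end stop and moved the arm clear.

**Last checks**
- **Before closing:** the wagon was upright and near the well's centre. The top of its barrel read 44 mm above the table, as expected for standing on the floor. The cover then hid most of it, so this rests on partial wrist and scene views. The scene camera read it about 3 mm off centre sideways and the wrist camera under 1 mm, both well within the limits.
- **After closing:** the handle measured (0.448, -0.197) m, within about 1 mm of my estimate of the well's centre, so the cover is shut. The wagon could not be seen under the cover. While closing, the force only rose at the end stop.
- **Forces:** the highest wrist reading was about 15 N on x, at each end stop.
- **One check failed:** the top view of the wagon in the well was blocked by the arm, so I used the wrist and scene cameras instead.

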